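# Bolt the paper trimmer's blade down

### The job

Make the paper trimmer safe: with one fingertip press the red sprung catch bar down and keep it held, while the other fingertip pushes the blue tab sideways until the bolt is fully home in the blade arm. Keep the catch held down until the bolt is home, then let go so that the catch springs up again, and come clear. Only press and push: do not raise the blade arm or disturb the other things on the desk.

Things in the scene. Friction and masses are not known exactly. Their poses are not given: they have to be found in the camera images.
- trimmer: Grey guillotine paper trimmer, fixed: board 360 x 235 mm, its top 30 mm above the desk. Origin on the desk under the lock; the board spans x -60..300, y -34..201 mm in this frame. x runs along the blade to the far end, y left, away from the blade, z up. An aluminium fence 10 mm high crosses it at x = 100 mm. The lock stands at the end nearest the robot: blue tab at x < 0, red catch bar at x > 0.
- bolt (a joint): Bolt travel in m: 0 withdrawn, 0.040 fully home in the blade arm's eye (hard stop). Slides towards the trimmer's -y with 1.5 N friction and stays where left. Starts between 0 and 0.004. A comb under the catch bar stops it at about 0.0045, and at two places further on, unless the catch is at least 5 mm down; once home, the risen catch locks it.
- bolt_tab (a point): Middle of the pushing face of the bolt's blue upright tab; the face looks to the trimmer's +y and is pushed to -y. Tab 28 mm wide (x), 6 mm thick (y), from 38 to 78 mm above the desk. The point is 58 mm above the desk at x = -28, y = 68 mm minus the bolt's travel in the trimmer's frame, and moves with the bolt; the board under the tab's path is bare.
- catch (a joint): How far the red catch bar is pressed down, in m: 0 up, 0.010 fully down (hard stop). The spring takes about 2 N to start and 5.6 N fully down, and lifts the bar again when let go. 0.005 frees the bolt.
- catch_bar (a point): Middle of the top of the red catch bar: flat, 28 mm wide (trimmer's x), 100 mm long (y, parallel to the bolt's travel), 56 mm above the desk when up, 46 mm fully down. It stays level wherever it is pressed; a fingertip can slide along it. The point is at x = 32, y = 58 mm in the trimmer's frame (60 mm in x beyond the tab's middle) and moves with the bar.
- rod_line (a point): Point on the axis of the steel bolt rod, fixed in the trimmer: x = 0, y = 0, 44 mm above the desk. The rod is 10 mm thick, runs along y between tab and catch bar, and passes two steel guides, 20 mm wide in x, 8 mm in y, top 54 mm above the desk, at y = -10 and y = 76 mm.
- blade_eye (a point): Mouth of the eye in the blade arm that takes the bolt: with the arm down, at x = 0, y = -35 mm, 44 mm above the desk in the trimmer's frame. The steel blade arm is hinged at its far end (x = 280 mm), starts down and is to stay down. It lies along the board's right edge (y = -45 mm), all of it below 70 mm above the desk, its black handle reaching to x = -140 mm.
- weight: Bystander: dark wooden paperweight bar 160 x 40 x 22 mm lying on the trimmer's board beyond the fence. Origin at the centre of its underside.
- seal: Bystander: red-brown seal stone, 25 x 25 mm and 55 mm high, standing on the board left of the lock. Origin at the centre of its underside.
- inkdish: Bystander: blue ceramic ink dish, 110 mm across and 30 mm high, on the desk left of the trimmer. Origin at the centre of its underside.
- ink: Bystander: black ink bottle with a red cap, 52 mm across and 110 mm high, on the desk right of the trimmer. Origin at the centre of its underside.
- cup: Bystander: white water cup, 68 mm across and 75 mm high, on the desk right of the trimmer. Origin at the centre of its underside.
- brush: Bystander: wooden writing brush, 12 mm thick and 215 mm long, black tip, clipped in a small white rest, lying on the desk in front of the trimmer. Origin on the desk about its middle.
- book: Bystander: closed blue copybook 190 x 130 x 12 mm lying on the desk to the right. Origin at the centre of its underside.

How it is judged:
By the outcome, as a careful person would: the job done as asked, in the order asked, and still so for the second after the job is handed in, with the robot touching nothing.
It also fails if it takes over 35 s, if anything falls off the work surface, if the arm or the gripper's body presses on something with over 40 N, if the wrist force passes 120 N, or if a joint passes its speed limit or range.

### The arm

A 7-joint arm with a two-finger parallel gripper is mounted at the origin on the work surface. World frame = base frame: x ahead of the robot, y to its left, z up, the work surface at z = 0. Lengths are in mm, angles in rad, forces in N, time in s.
With the tool pointing down it reaches from about 400 to 750 mm from the base axis. Payload 19.5 kg.
Tool frame: the origin (TCP) lies midway between the tips of the shut fingers; the grasp point (between the pads) lies 19 mm behind it; z points along the fingers, x is the direction in which the jaws open and shut, and the axes are right-handed (so a half turn about z gives the same grasp; the last joint's range is limited). The gripper opens to 85 mm and grips with 20 to 120 N. Pads are 22 mm wide; open, the fingers measure 114 mm over their backs; the gripper's body (76 mm by 85 mm) begins 54 mm behind the grasp point. The pads swing forward as they close: fully open they stand 13 mm farther back than shut.
Start: joints at [1.082, 0.707, -0.028, 1.485, 0.022, 0.951, -0.075], TCP at [248.435, -518.528, 197.268] pointing down, gripper open.
Joint ranges: [-2.71, 2.71], [-0.32, 2.16], [-1.57, 1.52], [0, 2.45], [-1.46, 4.6], [0, 2.02], [-2.83, 2.83]. Speed limits (rad/s): [1.89, 1.89, 2.57, 2.57, 3.01, 3.01, 3.01].

### API

Orientations are given as a rotation vector (axis times angle).
In Python, from station import readout, vision, robot gives the robot as it stands. The module is installed in compiled form; this text tells all that it offers.
- The arm moves only by the tool carry_out, never from a script. Its argument "targets" is a list of rows, each a list of 7 numbers: the turn, a rotation vector about the tool's x, y, z in rad, then the shift along the tool's x, y, z in cm, then the finger opening in cm, from 0 to 8.54. In form: [[rx, ry, rz, x, y, z, grip], ...]. A call has 1 to 20 rows; each row shifts and turns the pose as measured when the row begins, along the tool's axes as they then stand; what a row does not reach is not made up. A row lasts 1/8 s, in which the tool goes at most 62.5 mm and 10.7 degrees, less where a joint would pass 70% of its speed; a pose out of reach is approached as far as the arm can. A call with a gripper value outside its range is refused whole. The fingers move at their own pace and stop on an object; "squeeze" is the grip in N (left out, the last holds). Time passes only in rows, so rows that do not move let the fingers close. It gives the time, the measured TCP pose, the force and the opening at its end, in the units of the state.
- readout.state(): the state, without advancing time (a new reading comes with each control period).
- vision.snapshot(name): name is "scene" or "top"; returns the picture (480x640x3 uint8, red, green, blue); there is no depth.
- vision.camera_model(name): a dict with "camera_matrix" (3x3 intrinsics, pixels), "rvec" (rotation vector, rad) and "tvec" (3), from world to camera coordinates, as OpenCV has them. Camera axes: x right, y down, z forward; pixel columns grow to the right and rows downward; lengths in mm; the calibration is good to about 2 mm. A picture is of the moment at which its call begins. camera_model takes no time and is no camera call.
- robot.hand_in(): hands the job in, once; it reports no verdict.
The state is a dict: "time_s": time; "joint_pos": joint angles; "joint_vel": joint speeds; "joint_torque": joint torques, N m; "eef_pos": TCP position; "eef_rot": TCP orientation; "ft_force": force on the tool from outside, world axes, zero at the start; "wrist_torque": the same for the moment, N m; "gripper_width": finger opening in mm.
Only numpy, scipy, OpenCV 4.12 (cv2) and the standard library are available. Lean on these libraries where they do the work, as an engineer would, in place of code of your own. Each camera call takes 0.05 s, during which the arm holds its last target.

## Working session

There is one attempt and no reset: what is moved stays moved. The work goes in short steps, Python scripts to look and compute and a tool call to move; the robot and the scene stay as the last step left them, time stands still between calls to the robot, and variables do not carry over. Pictures are saved under pics/ and viewed, and the job is handed in when it is done.

Besides the shell and the picture viewer there is one more tool, called after ">>>" as name(argument=value, ...), one argument or row to a line, values as JSON. carry_out: Moves the arm, as the interface text tells. Its arguments: {"type":"object","properties":{"targets":{"type":"array"},"squeeze":{"type":"number"}},"required":["targets"]}

```bash
mkdir -p pics; python3 - <<'E'
from station import readout, vision, robot
import cv2
for n in ("scene","top"):
    im=vision.snapshot(n); cv2.imwrite(f"pics/{n}0.png",im[:,:,::-1])
    m=vision.camera_model(n); print(n,m)
print(readout.state())
E
```

```text
scene {'camera_matrix': array([[575.16034565,   0.        , 316.04088927],
       [  0.        , 575.16034565, 237.6322112 ],
       [  0.        ,   0.        ,   1.        ]]), 'rvec': array([ 1.12853702,  2.23115777, -1.11819212]), 'tvec': array([ 324.32321197, -214.66203994, 1704.72114863])}
top {'camera_matrix': array([[623.91077963,   0.        , 309.59631484],
       [  0.        , 623.91077963, 226.34470492],
       [  0.        ,   0.        ,   1.        ]]), 'rvec': array([ 2.16780108, -2.19234299,  0.11303979]), 'tvec': array([  -1.82260745,  541.61684572, 1619.68829758])}
{'time_s': 0.1, 'joint_pos': array([ 1.08230369,  0.707063  , -0.02763968,  1.4849295 ,  0.02201028,
        0.95090697, -0.07552886]), 'joint_vel': array([ 7.78563929e-04, -2.27941506e-03, -4.88469251e-06,  8.54808466e-04,
        9.47208823e-04,  6.36352912e-04,  2.41823856e-03]), 'joint_torque': array([ 5.96603044e-03, -8.84289837e+01,  1.23862579e+00, -2.36454588e+01,
        1.73650507e-02,  4.95512533e-03, -1.07705075e-04]), 'eef_pos': array([ 248.33584781, -518.3132367 ,  196.86661008]), 'eef_rot': array([-2.65794313e+00,  1.67383032e+00,  1.35433424e-03]), 'ft_force': array([1.39311391, 0.68675476, 0.57069922]), 'wrist_torque': array([-0.0017073 , -0.01851655,  0.02532198]), 'gripper_width': 85.63626465836279}
```

View pics/scene0.png

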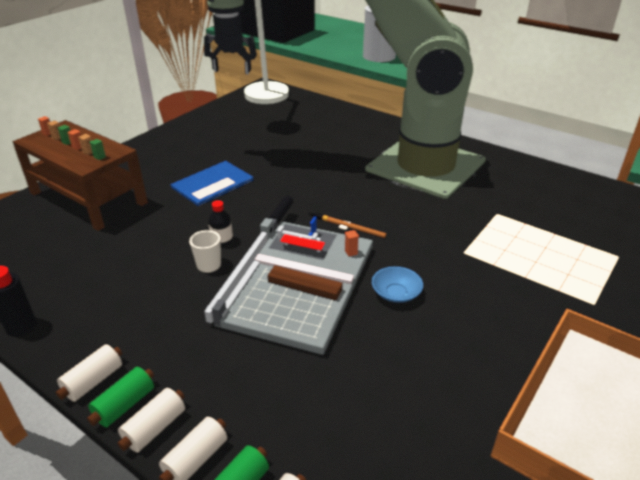

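View pics/top0.png

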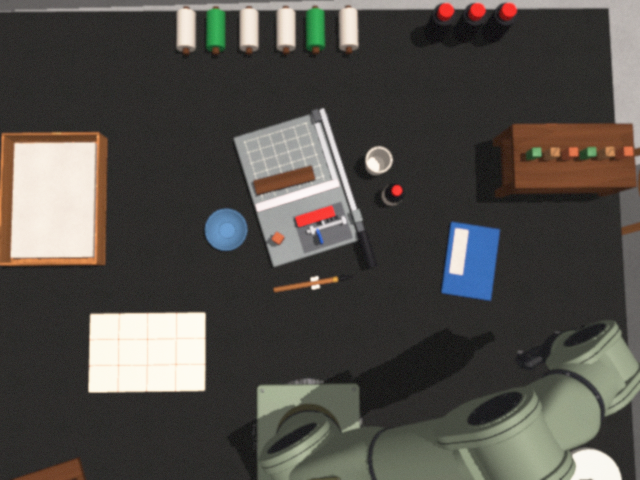

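The top view shows the trimmer around (300,190), with the red catch bar at (315,216), the blue tab at (320,238), and the seal at (278,238). In the scene view the bar is at (302,242) and the tab at (313,226). Next I'll measure these points.

```bash
cat > h.py <<'E'
import numpy as np, cv2
from station import readout, vision, robot
def cam(n):
    m=vision.camera_model(n); R=cv2.Rodrigues(np.array(m['rvec']))[0]
    return np.array(m['camera_matrix']),R,np.array(m['tvec']).ravel(),np.array(m['rvec'])
def onplane(n,px,z):
    K,R,t,_=cam(n); px=np.atleast_2d(px).astype(float)
    d=(np.linalg.inv(K)@np.c_[px,np.ones(len(px))].T).T@R
    c=-R.T@t
    return c+d*((z-c[2])/d[:,2])[:,None]
def proj(n,P):
    K,R,t,rv=cam(n); return cv2.projectPoints(np.atleast_2d(P).astype(float),rv,t,K,None)[0][:,0]
E
python3 - <<'E'
from h import *
a=cv2.imread('pics/top0.png'); s=cv2.imread('pics/scene0.png')
for nm,im,box in(('top',a,(230,100,385,275)),('scene',s,(200,190,400,360))):
    x0,y0,x1,y1=box; c=im[y0:y1,x0:x1]
    k=4 if nm=='top' else 4
    cv2.imwrite(f'pics/{nm}0z.png',cv2.resize(c,None,fx=3.4,fy=3.4,interpolation=cv2.INTER_CUBIC))
    h=cv2.cvtColor(im,cv2.COLOR_BGR2HSV)
    red=((h[...,0]<6)|(h[...,0]>174))&(h[...,1]>200)&(h[...,2]>150)
    blue=(h[...,0]>105)&(h[...,0]<128)&(h[...,1]>150)&(h[...,2]>60)
    for cn,m in(('red',red),('blue',blue)):
        mm=np.zeros(m.shape,np.uint8); mm[y0:y1,x0:x1]=m[y0:y1,x0:x1]
        n,l,st,ce=cv2.connectedComponentsWithStats(mm)
        for i in range(1,n):
            if st[i,4]>15:
                cs=cv2.findContours((l==i).astype(np.uint8),0,2)[0][0]
                r=cv2.minAreaRect(cs); print(nm,cn,st[i],ce[i],r,cv2.boxPoints(r).round(1).tolist())
    if nm=='top':
        g=((h[...,2]>70)).astype(np.uint8); mm=np.zeros_like(g); mm[y0:y1,x0:x1]=g[y0:y1,x0:x1]
        n,l,st,ce=cv2.connectedComponentsWithStats(mm)
        i=1+np.argmax(st[1:,4]); print('board',st[i])
        cs=max(cv2.findContours((l==i).astype(np.uint8),0,2)[0],key=cv2.contourArea)
        print(cv2.approxPolyDP(cs,4,True)[:,0].tolist())
print(onplane('top',[[315,216]],56))
E
```

```text
top red [297 209  28  16 131] [308.6259542  217.19083969] ((311.2872314453125, 217.08651733398438), (8.0693359375, 29.03297233581543), 73.0724868774414) [[296.20001220703125, 217.5], [324.0, 209.0], [326.29998779296875, 216.6999969482422], [298.6000061035156, 225.1999969482422]]
top blue [317 231   6  12  30] [319.26666667 236.53333333] ((319.1499938964844, 236.4499969482422), (11.700427055358887, 2.5298221111297607), 71.56504821777344) [[316.1000061035156, 231.3000030517578], [318.5, 230.5], [322.20001220703125, 241.60000610351562], [319.79998779296875, 242.39999389648438]]
board [  233   107   131   160 13326]
[[323, 107], [233, 138], [273, 266], [353, 242], [356, 231], [363, 230]]
scene red [212 200  11   9  70] [216.98571429 204.04285714] ((217.25003051757812, 203.75003051757812), (8.485280990600586, 9.192388534545898), 45.0) [[211.0, 204.0], [217.5, 197.5], [223.5, 203.5], [217.0, 210.0]]
scene red [282 236  42  13 283] [302.50530035 242.17314488] ((302.25, 242.25001525878906), (40.98826599121094, 7.452412128448486), 11.309932708740234) [[281.3999938964844, 241.89999389648438], [282.8999938964844, 234.60000610351562], [323.1000061035156, 242.60000610351562], [321.6000061035156, 249.89999389648438]]
scene blue [200 190  30  14 115] [213.23478261 195.89565217] ((214.0273895263672, 195.4872589111328), (4.0476179122924805, 31.77682113647461), 64.98310089111328) [[198.8000030517578, 200.39999389648438], [227.60000610351562, 186.89999389648438], [229.3000030517578, 190.60000610351562], [200.5, 204.0]]
scene blue [309 216   8  19  90] [312.87777778 224.22222222] ((312.8794250488281, 225.06764221191406), (6.365809917449951, 18.40715980529785), 4.398705005645752) [[309.0, 234.0], [310.3999938964844, 215.60000610351562], [316.79998779296875, 216.10000610351562], [315.29998779296875, 234.5]]
[[565.45626004 -21.84355524  56.        ]]
```

View pics/top0z.png

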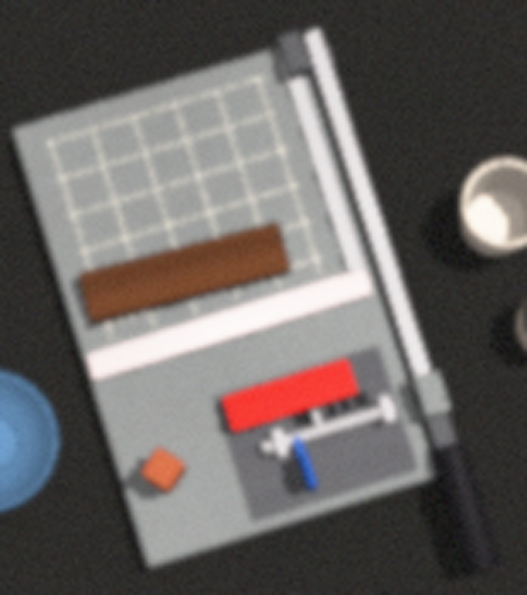

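View pics/scene0z.png

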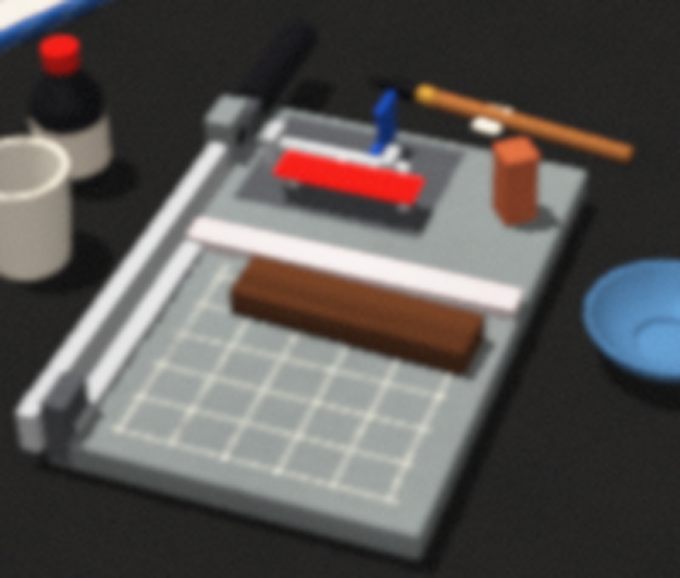

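```bash
python3 - <<'E'
from h import *
from scipy.optimize import least_squares
def quad(m):
    cs=max(cv2.findContours(m.astype(np.uint8),0,1)[0],key=cv2.contourArea)
    return cv2.boxPoints(cv2.minAreaRect(cs))
def order(P,ref): # match pts
    return np.array([P[np.argmin(((P-r)**2).sum(1))] for r in ref])
a=cv2.imread('pics/top0.png').astype(int); s=cv2.imread('pics/scene0.png').astype(int)
def redm(im,b):
    x0,y0,x1,y1=b; m=np.zeros(im.shape[:2],bool); c=im[y0:y1,x0:x1]
    m[y0:y1,x0:x1]=(c[...,2]-np.maximum(c[...,0],c[...,1])>85); return m
qt=quad(redm(a,(290,200,340,232))); qs=quad(redm(s,(275,230,335,255)))
print(qt.tolist(),qs.tolist())
# bar corners, widths
Pt=onplane('top',qt,56); Ps=onplane('scene',qs,56)
print(Pt.round(1).tolist(),Pt.mean(0)); print(Ps.round(1).tolist(),Ps.mean(0))
for P in(Pt,Ps): print(np.linalg.norm(np.diff(P,axis=0),axis=1))
g=onplane('top',[[233,138],[273,266]],30); print('board left',g,np.linalg.norm(g[1]-g[0]))
d=g[0]-g[1]; yb=np.arctan2(d[1],d[0]); print('yaw board',yb)
for P in(Pt,Ps):
    e=max((P[1]-P[0],P[2]-P[1]),key=np.linalg.norm); e=e*np.sign(e[1]); print('yaw bar',np.arctan2(-e[0],e[1]))
# origin estimates
def R2(y): return np.array([[np.cos(y),-np.sin(y)],[np.sin(y),np.cos(y)]])
y=yb
print('o from top bar',Pt.mean(0)[:2]-R2(y)@[32,58],'scene bar',Ps.mean(0)[:2]-R2(y)@[32,58])
print('o from corner',g[1][:2]-R2(y)@[-60,201],g[0][:2]-R2(y)@[300,201])
E
```

```text
[[294.47100830078125, 216.32489013671875], [331.944580078125, 204.49114990234375], [335.420654296875, 215.49871826171875], [297.94708251953125, 227.33245849609375]] [[279.6153869628906, 241.92306518554688], [281.4230651855469, 232.88461303710938], [324.4999694824219, 241.5], [322.6922912597656, 250.5384521484375]]
[[565.2, 31.3, 56.0], [595.0, -66.2, 56.0], [566.2, -74.8, 56.0], [536.5, 22.6, 56.0]] [565.71686065 -21.7621319   56.        ]
[[601.3, -62.3, 56.0], [571.9, -81.0, 56.0], [539.5, 19.6, 56.0], [569.0, 35.9, 56.0]] [570.4403097 -21.9765679  56.       ]
[101.99069866  30.07501768 101.83112933]
[ 34.88868829 105.6739461   33.72013205]
board left [[779.12197665 193.00309326  30.        ]
 [438.16115267  88.90939863  30.        ]] 356.49653679795375
yaw board 0.29630764607643817
yaw bar 0.297122415340652
yaw bar 0.3113862519000324
o from top bar [552.04684825 -86.5782623 ] scene bar [556.7702973  -86.79269831]
o from corner [554.23656375 -85.81180484] [550.88577749 -86.83478372]
```

```bash
cat >> h.py <<'E'
YAW=0.297; O=np.array([552.5,-86.5])
def R2(y): return np.array([[np.cos(y),-np.sin(y)],[np.sin(y),np.cos(y)]])
def toT(p): return R2(YAW).T@(np.array(p)[:2]-O)
def toW(p): return O+R2(YAW)@np.array(p)
def st():
    from scipy.spatial.transform import Rotation as Ro
    s=readout.state(); M=Ro.from_rotvec(s['eef_rot']).as_matrix()
    print('t',s['time_s'],'tcp',s['eef_pos'].round(1),'trim',toT(s['eef_pos']).round(1),'x-axis deg',np.degrees(np.arctan2(M[1,0],M[0,0])).round(2),'want',np.degrees(YAW).round(2),'zaxis',M[:,2].round(4),'F',s['ft_force'].round(2),'w',round(s['gripper_width'],1))
    return s,M
E
python3 - <<'E'
from h import *
from scipy.spatial.transform import Rotation as Ro
print('tab',toT(onplane('top',[[319.3,236.5]],78)[0]),toT(onplane('top',[[319.3,236.5]],58)[0]))
print('seal top',toT(onplane('top',[[277.6,238]],85)[0]))
print('proj tab t=0,4', proj('top',[[*toW([-28,65-t]),78] for t in(0,4)]),proj('scene',[[*toW([-28,65-t]),78] for t in(0,4)]))
s,M=st()
tgt=np.r_[toW([2,88]),130.]
n=16; p=s['eef_pos']; d=(tgt-p)/n
x=np.array([np.cos(YAW),np.sin(YAW),0]);z=np.array([0,0,-1.]);G=np.c_[x,np.cross(z,x),z]
rv=Ro.from_matrix(M.T@G).as_rotvec();print(tgt,rv,rv/n)
for i in range(n):
    Mi=M@Ro.from_rotvec(rv*i/n).as_matrix(); print((Mi.T@d/10).round(2))
E
```

```text
tab [-24.16909015  64.74169776] [-22.89178873  63.7673902 ]
seal top [  3.77944027 166.93947313]
proj tab t=0,4 [[319.66254095 237.96039449]
 [321.15781364 237.48552425]] [[314.68809243 219.24499301]
 [313.08103484 218.92411182]]
t 0.1 tcp [ 248.3 -518.3  196.9] trim [-417.2 -323.9] x-axis deg -64.4 want 17.02 zaxis [-5.e-04  9.e-04 -1.e+00] F [1.39 0.69 0.57] w 85.6
[528.65898479  -1.76744431 130.        ] [-6.93392482e-04  8.46125589e-04 -1.42101034e+00] [-4.33370302e-05  5.28828493e-05 -8.88131460e-02]
[-2.15 -2.97  0.42]
[-1.88 -3.15  0.42]
[-1.59 -3.31  0.42]
[-1.29 -3.44  0.42]
[-0.98 -3.54  0.42]
[-0.67 -3.61  0.42]
[-0.34 -3.66  0.42]
[-0.02 -3.67  0.42]
[ 0.31 -3.66  0.42]
[ 0.63 -3.62  0.42]
[ 0.95 -3.55  0.42]
[ 1.26 -3.45  0.42]
[ 1.56 -3.32  0.42]
[ 1.85 -3.17  0.42]
[ 2.12 -3.    0.42]
[ 2.38 -2.8   0.42]
```

>>> carry_out(
  targets=[
    [0,0,-0.089,-2.15,-2.97,0.4,5.4],
    [0,0,-0.089,-1.88,-3.15,0.4,5.4],
    [0,0,-0.089,-1.59,-3.31,0.4,5.4],
    [0,0,-0.089,-1.29,-3.44,0.4,5.4],
    [0,0,-0.089,-0.98,-3.54,0.4,5.4],
    [0,0,-0.089,-0.67,-3.61,0.4,5.4],
    [0,0,-0.089,-0.34,-3.66,0.4,5.4],
    [0,0,-0.089,0,-3.67,0.4,5.4],
    [0,0,-0.089,0.31,-3.66,0.4,5.4],
    [0,0,-0.089,0.63,-3.62,0.4,5.4],
    [0,0,-0.089,0.95,-3.55,0.4,5.4],
    [0,0,-0.089,1.26,-3.45,0.4,5.4],
    [0,0,-0.089,1.56,-3.32,0.4,5.4],
    [0,0,-0.089,1.85,-3.17,0.4,5.4],
    [0,0,-0.089,2.12,-3.0,0.4,5.4],
    [0,0,-0.089,2.38,-2.8,0.4,5.4],
  ],
)

```text
time_s: 2.1
eef_pos: [523.3, 19.5, 128.7]
eef_rot: [-3.093, -0.535, 0.006]
ft_force: [-0.3, 0.3, 0.3]
gripper_width: 53.7
```

```bash
cat > c.py <<'E'
from h import *
from scipy.spatial.transform import Rotation as Ro
import sys
s,M=st()
x=np.array([np.cos(YAW),np.sin(YAW),0]);z=np.array([0,0,-1.]);G=np.c_[x,np.cross(z,x),z]
print('turn',Ro.from_matrix(M.T@G).as_rotvec().round(4))
if len(sys.argv)>1:
    t=[float(v) for v in sys.argv[1:4]]
    print('shift cm',(M.T@(np.r_[toW(t[:2]),t[2]]-s['eef_pos'])/10).round(2))
E
python3 c.py 2 88 100
```

```text
t 2.1 tcp [523.3  19.5 128.7] trim [  3.1 109.9] x-axis deg 19.62 want 17.02 zaxis [-0.0045  0.0022 -1.    ] F [-0.26  0.26  0.27] w 53.7
turn [-0.0035  0.0036  0.0454]
shift cm [-0.2   2.19  2.86]
```

>>> carry_out(
  targets=[
    [-0.003,0.003,0.045,-0.2,2.1,2.0,5.4],
    [0,0,0,0,0,0,5.4],
    [0,0,0,0,0,0,5.4],
  ],
)

```text
time_s: 2.48
eef_pos: [528.9, 2.0, 107.5]
eef_rot: [-3.104, -0.473, 0.002]
ft_force: [-0.5, -0.0, 0.4]
gripper_width: 53.9
```

```bash
python3 c.py 2 88 80; python3 - <<'E'
from h import *
for n,b in(('scene',(230,150,400,290)),('top',(230,130,390,270))):
    im=vision.snapshot(n)[:,:,::-1]; x0,y0,x1,y1=b
    cv2.imwrite(f'pics/{n}1z.png',cv2.resize(im[y0:y1,x0:x1],None,fx=4,fy=4,interpolation=cv2.INTER_CUBIC))
E
```

```text
t 2.475 tcp [528.9   2.  107.5] trim [ 3.4 91.5] x-axis deg 17.32 want 17.02 zaxis [-0.0013  0.0019 -1.    ] F [-0.51 -0.04  0.4 ] w 53.9
turn [-0.0022  0.0007  0.0053]
shift cm [-0.14  0.36  2.75]
```

View pics/scene1z.png

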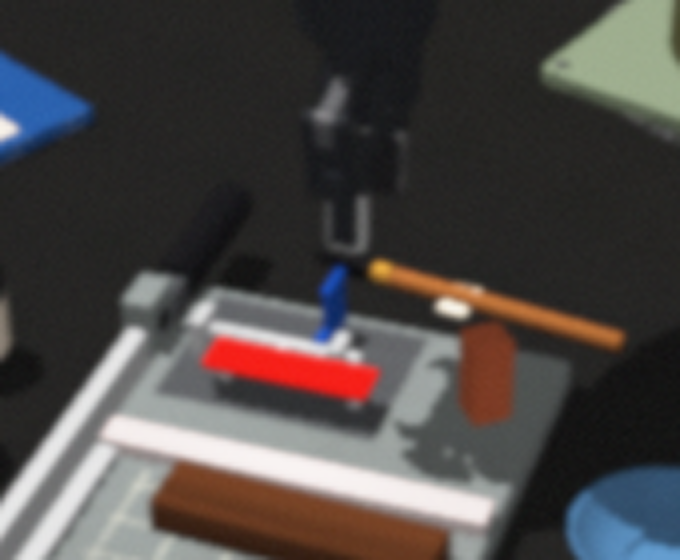

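View pics/top1z.png

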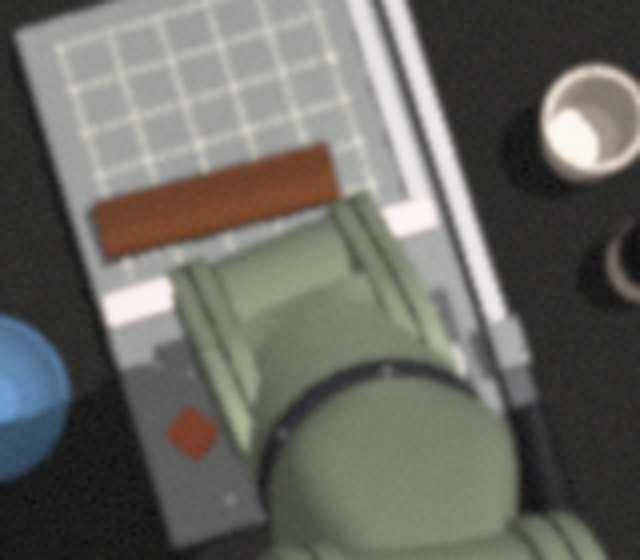

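The scene view shows the front finger tip at zoom (345,250), above and behind the bar and left of the tab at (333,300). The approach is clear. The top view is blocked by the arm.

>>> carry_out(
  targets=[
    [-0.002,0,0.005,-0.14,0.25,1.4,5.4],
    [0,0,0,0,0,1.2,5.4],
    [0,0,0,0,0,0,5.4],
    [0,0,0,0,0,0,5.4],
  ],
)

```text
time_s: 3.08
eef_pos: [528.1, -1.2, 79.8]
eef_rot: [3.107, 0.464, -0.001]
ft_force: [0.1, 0.6, 1.0]
gripper_width: 54.1
```

```bash
python3 c.py 2 88 60; python3 - <<'E'
from h import *
for n,b in(('scene',(250,190,390,290)),):
    im=vision.snapshot(n)[:,:,::-1]; x0,y0,x1,y1=b
    cv2.imwrite(f'pics/{n}2z.png',cv2.resize(im[y0:y1,x0:x1],None,fx=5,fy=5,interpolation=cv2.INTER_CUBIC))
E
```

```text
t 3.075 tcp [528.1  -1.2  79.8] trim [ 1.6 88.7] x-axis deg 17.0 want 17.02 zaxis [-6.e-04 -4.e-04 -1.e+00] F [0.12 0.58 0.99] w 54.1
turn [ 0.0002  0.0007 -0.0002]
shift cm [0.04 0.07 1.98]
```

View pics/scene2z.png

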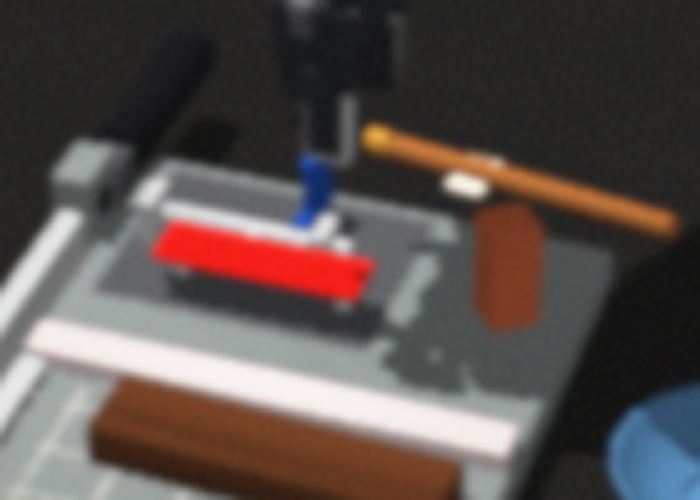

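```bash
python3 - <<'E'
from h import *
for x in(29,-25):
  for y in(77.7,99.7):
    for z in (75,80,85): print(x,y,z,((proj('scene',[*toW([x,y]),z])[0]-[250,190])*5).round(0))
E
```

```text
29 77.7 75 [308. 225.]
29 77.7 80 [308. 216.]
29 77.7 85 [308. 207.]
29 99.7 75 [354. 235.]
29 99.7 80 [354. 226.]
29 99.7 85 [354. 217.]
-25 77.7 75 [347. 160.]
-25 77.7 80 [347. 151.]
-25 77.7 85 [347. 143.]
-25 99.7 75 [392. 169.]
-25 99.7 80 [392. 160.]
-25 99.7 85 [392. 151.]
```

The visible tip is at zoom (300–355, 160). A front finger at x=29 should end near row 220, so the two disagree. I'll brighten the picture before going lower.

```bash
python3 - <<'E'
from h import *
im=vision.snapshot('scene')[:,:,::-1]
x0,y0,x1,y1=(270,110,390,270)
c=cv2.resize(im[y0:y1,x0:x1],None,fx=3.7,fy=3.7,interpolation=cv2.INTER_CUBIC)
c=(255*(c/255.)**0.45).astype(np.uint8)
cv2.imwrite('pics/scene3z.png',c)
for x in(29,-25):
  for y in(77.7,99.7):
    for z in (80,153): print(x,y,z,((proj('scene',[*toW([x,y]),z])[0]-[x0,y0])*3.7).round(0))
E
```

```text
29 77.7 80 [154. 456.]
29 77.7 153 [153. 357.]
29 99.7 80 [188. 463.]
29 99.7 153 [188. 363.]
-25 77.7 80 [183. 408.]
-25 77.7 153 [183. 310.]
-25 99.7 80 [216. 415.]
-25 99.7 153 [217. 316.]
```

View pics/scene3z.png

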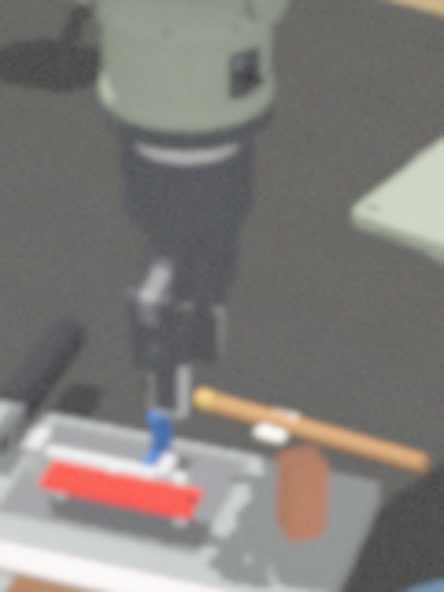

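```bash
python3 - <<'E'
from h import *
im=cv2.imread('pics/scene0.png')
x0,y0,x1,y1=(180,0,300,120)
c=cv2.resize(im[y0:y1,x0:x1],None,fx=5,fy=5,interpolation=cv2.INTER_CUBIC)
c=(255*(c/255.)**0.45).astype(np.uint8)
p=np.array([248.4,-518.4]);u=np.array([np.cos(np.radians(-64.4)),np.sin(np.radians(-64.4))]);v=np.array([-u[1],u[0]])
for a in(-50,0,50):
  for b in(-11,11):
    q=(proj('scene',[*(p+a*u+b*v),210 if a else 197])[0]-[x0,y0])*5+2; print(a,b,q.round()); cv2.circle(c,tuple(int(k) for k in q),3,(0,0,255) if a<0 else (0,255,0) if a>0 else (255,0,0),-1)
cv2.imwrite('pics/scene0g.png',c)
im=cv2.imread('pics/top0.png')
x0,y0,x1,y1=(470,300,640,420)
c=cv2.resize(im[y0:y1,x0:x1],None,fx=4,fy=4,interpolation=cv2.INTER_CUBIC)
c=(255*(c/255.)**0.45).astype(np.uint8)
for a in(-50,0,50):
  for b in(-11,11):
    q=(proj('top',[*(p+a*u+b*v),210 if a else 197])[0]-[x0,y0])*4+2; cv2.circle(c,tuple(int(k) for k in q),3,(0,0,255) if a<0 else (0,255,0) if a>0 else (255,0,0),-1)
cv2.imwrite('pics/top0g.png',c)
E
```

```text
-50 -11 [355. 420.]
-50 11 [344. 434.]
0 -11 [274. 435.]
0 11 [263. 450.]
50 -11 [190. 408.]
50 11 [178. 422.]
```

View pics/scene0g.png

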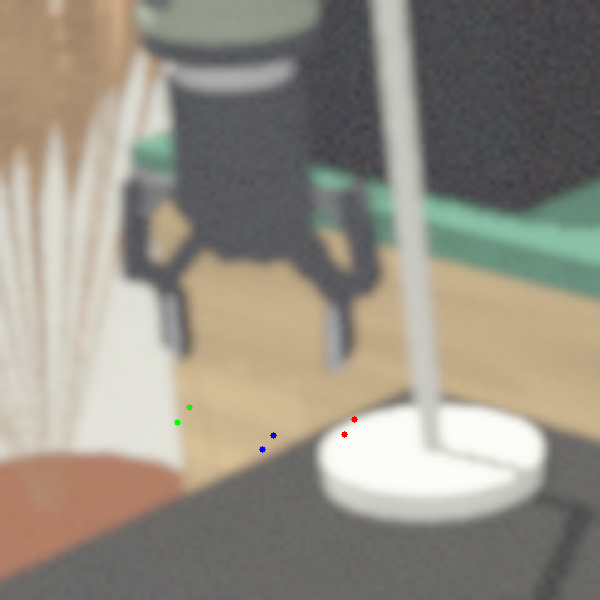

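View pics/top0g.png

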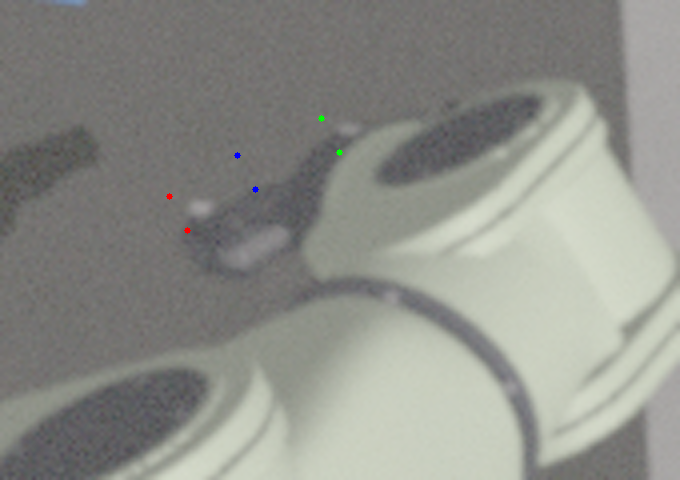

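```bash
python3 - <<'E'
from h import *
print(proj('scene',[[0,0,0],[90,90,0],[90,-90,0],[-90,-90,0],[-90,90,0]]).round(1).tolist(), proj('top',[[0,0,0],[90,90,0],[90,-90,0]]).round(1).tolist())
# triangulate: scene tips & vertical search
K,R,t,_=cam('scene')
for z in (197,210,230,240,250): print(z,onplane('scene',[[180+(257-2)/5,(360-2)/5]],z).round(1))
for z in (210,230,250): print(z,onplane('top',[[470+(198)/4,300+206/4.]],z).round(1),onplane('top',[[470+(346)/4,300+126/4.]],z).round(1))
E
```

```text
[[425.5, 165.2], [439.1, 187.7], [383.6, 168.6], [413.3, 145.2], [466.6, 161.9]] [[308.9, 435.0], [274.0, 400.1], [343.0, 399.1]]
197 [[ 156.9 -613.3  197. ]]
210 [[ 181.4 -588.6  210. ]]
230 [[ 219.1 -550.7  230. ]]
240 [[ 237.9 -531.8  240. ]]
250 [[ 256.7 -512.8  250. ]]
210 [[ 229.8 -485.9  210. ]] [[ 274.2 -573.7  210. ]]
230 [[ 232. -479.  230.]] [[ 275.8 -565.6  230. ]]
250 [[ 234.2 -472.1  250. ]] [[ 277.5 -557.6  250. ]]
```

The base projects correctly, at (425,165). Triangulating the start picture puts the visible fingertips about 35 mm higher than the reported TCP implies, while the lateral position agrees. So I'll go down in small steps, checking the force and the pictures rather than relying on the reported z.

>>> carry_out(
  targets=[
    [0,0,0,0,0,0.6,5.4],
    [0,0,0,0,0,0.4,5.4],
    [0,0,0,0,0,0.2,5.4],
    [0,0,0,0,0,0.2,5.4],
    [0,0,0,0,0,0,5.4],
  ],
)

```text
time_s: 3.8
eef_pos: [528.3, -1.1, 65.3]
eef_rot: [3.107, 0.464, 0.0]
ft_force: [0.7, -0.4, 0.6]
gripper_width: 53.8
```

```bash
cat > pic.py <<'E'
from h import *
import sys
im=vision.snapshot('scene')[:,:,::-1]
x0,y0,x1,y1=(265,150,385,270)
c=cv2.resize(im[y0:y1,x0:x1],None,fx=4.9,fy=4.9,interpolation=cv2.INTER_CUBIC)
c=(255*(c/255.)**0.5).astype(np.uint8)
cv2.imwrite(f'pics/{sys.argv[1]}.png',c)
E
python3 c.py 2 88 60; python3 pic.py s4
```

```text
t 3.8 tcp [528.3  -1.1  65.3] trim [ 1.9 88.7] x-axis deg 17.0 want 17.02 zaxis [ 2.e-04 -4.e-04 -1.e+00] F [ 0.69 -0.38  0.62] w 53.8
turn [ 0.0004 -0.0001 -0.0003]
shift cm [0.01 0.07 0.53]
```

View pics/s4.png

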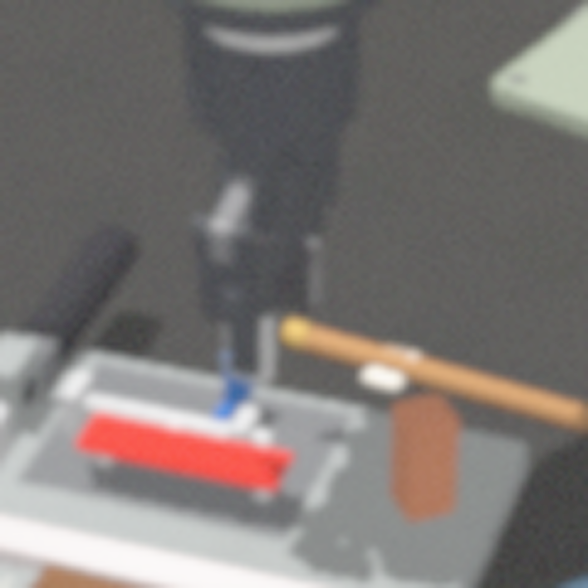

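The front fingertip is at (250,382). The bar top beneath it is at about row 455, roughly 40 mm lower. The rear finger ends near (315,305), which also puts the tips about 33 mm above the reported TCP. I'll keep going down, watching the force.

>>> carry_out(
  targets=[
    [0,0,0,0,0,0.4,5.4],
    [0,0,0,0,0,0.4,5.4],
    [0,0,0,0,0,0.2,5.4],
    [0,0,0,0,0,0,5.4],
  ],
)

```text
time_s: 4.35
eef_pos: [528.4, -1.2, 54.6]
eef_rot: [3.107, 0.464, 0.0]
ft_force: [0.5, -0.8, -0.1]
gripper_width: 53.9
```

>>> carry_out(
  targets=[
    [0,0,0,0,0,0.4,5.4],
    [0,0,0,0,0,0.4,5.4],
    [0,0,0,0,0,0.2,5.4],
    [0,0,0,0,0,0,5.4],
  ],
)

```text
time_s: 4.85
eef_pos: [528.4, -1.2, 43.9]
eef_rot: [3.107, 0.464, 0.0]
ft_force: [-1.0, 1.1, 0.2]
gripper_width: 53.7
```

```bash
python3 c.py 2 88 40; python3 pic.py s5
```

```text
t 4.85 tcp [528.4  -1.2  43.9] trim [ 1.9 88.6] x-axis deg 16.99 want 17.02 zaxis [ 3.e-04 -4.e-04 -1.e+00] F [-1.03  1.1   0.19] w 53.7
turn [ 0.0004 -0.0002 -0.0004]
shift cm [0.01 0.06 0.39]
```

View pics/s5.png

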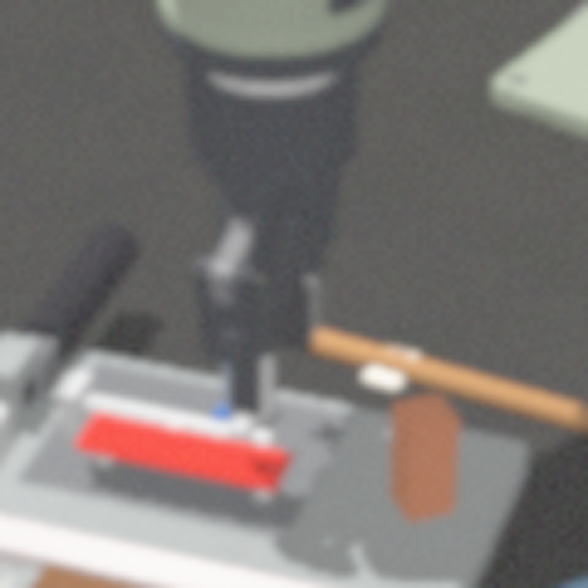

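The tip is now at (250,420), about 21 mm above the bar, with no contact force.

>>> carry_out(
  targets=[
    [0,0,0,0,0,0.4,5.4],
    [0,0,0,0,0,0.4,5.4],
    [0,0,0,0,0,0.3,5.4],
    [0,0,0,0,0,0.2,5.4],
    [0,0,0,0,0,0,5.4],
  ],
)

```text
time_s: 5.52
eef_pos: [528.4, -1.2, 30.0]
eef_rot: [3.107, 0.464, 0.001]
ft_force: [0.6, 0.3, -0.1]
gripper_width: 54.0
```

>>> carry_out(
  targets=[
    [0,0,0,0,0,0.2,5.4],
    [0,0,0,0,0,0.2,5.4],
    [0,0,0,0,0,0,5.4],
  ],
)

```text
time_s: 5.9
eef_pos: [528.5, -1.2, 25.9]
eef_rot: [3.107, 0.464, 0.001]
ft_force: [0.0, 0.0, -0.1]
gripper_width: 54.1
```

```bash
python3 c.py 2 88 40; python3 pic.py s6
```

```text
t 5.9 tcp [528.5  -1.2  25.9] trim [ 2.  88.6] x-axis deg 17.0 want 17.02 zaxis [ 6.e-04 -3.e-04 -1.e+00] F [ 0.02  0.03 -0.09] w 54.1
turn [ 0.0005 -0.0005 -0.0004]
shift cm [-0.    0.06 -1.41]
```

View pics/s6.png

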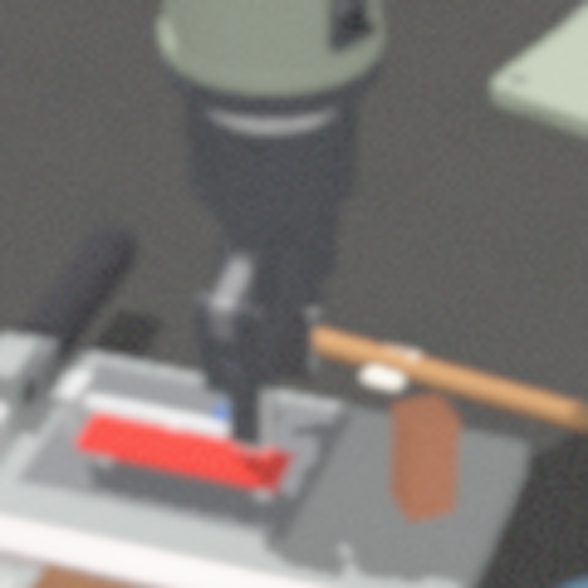

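The tip is at (247,447), overlapping the bar and just above it. I'll feel for contact now.

>>> carry_out(
  targets=[
    [0,0,0,0,0,0.15,5.4],
    [0,0,0,0,0,0,5.4],
  ],
)

```text
time_s: 6.2
eef_pos: [528.6, -1.2, 24.4]
eef_rot: [3.107, 0.464, 0.001]
ft_force: [0.5, 0.0, -0.0]
gripper_width: 53.7
```

>>> carry_out(
  targets=[
    [0,0,0,0,0,0.15,5.4],
    [0,0,0,0,0,0,5.4],
  ],
)

```text
time_s: 6.45
eef_pos: [528.6, -1.2, 22.9]
eef_rot: [3.107, 0.464, 0.001]
ft_force: [0.1, 0.6, -0.6]
gripper_width: 53.9
```

>>> carry_out(
  targets=[
    [0,0,0,0,0,0.15,5.4],
    [0,0,0,0,0,0,5.4],
  ],
)

```text
time_s: 6.7
eef_pos: [528.6, -1.2, 21.2]
eef_rot: [3.107, 0.464, 0.001]
ft_force: [0.4, 0.0, -0.6]
gripper_width: 54.0
```

>>> carry_out(
  targets=[
    [0,0,0,0,0,0.15,5.4],
    [0,0,0,0,0,0,5.4],
  ],
)

```text
time_s: 6.95
eef_pos: [528.6, -1.2, 19.6]
eef_rot: [3.107, 0.464, 0.001]
ft_force: [-0.0, 0.3, -0.1]
gripper_width: 53.8
```

>>> carry_out(
  targets=[
    [0,0,0,0,0,0.15,5.4],
    [0,0,0,0,0,0,5.4],
  ],
)

```text
time_s: 7.2
eef_pos: [528.7, -1.1, 18.1]
eef_rot: [3.107, 0.464, 0.002]
ft_force: [-0.9, 0.5, 1.9]
gripper_width: 53.8
```

>>> carry_out(
  targets=[
    [0,0,0,0,0,0.15,5.4],
    [0,0,0,0,0,0,5.4],
  ],
)

```text
time_s: 7.45
eef_pos: [528.7, -1.1, 16.6]
eef_rot: [3.107, 0.464, 0.002]
ft_force: [-0.6, -0.3, 2.3]
gripper_width: 54.0
```

```bash
python3 c.py 2 88 40; python3 pic.py s7
```

```text
t 7.45 tcp [528.7  -1.1  16.6] trim [ 2.3 88.6] x-axis deg 17.0 want 17.02 zaxis [ 1.2e-03 -3.0e-04 -1.0e+00] F [-0.64 -0.32  2.26] w 54.0
turn [ 0.0006 -0.0011 -0.0004]
shift cm [-0.02  0.06 -2.34]
```

View pics/s7.png

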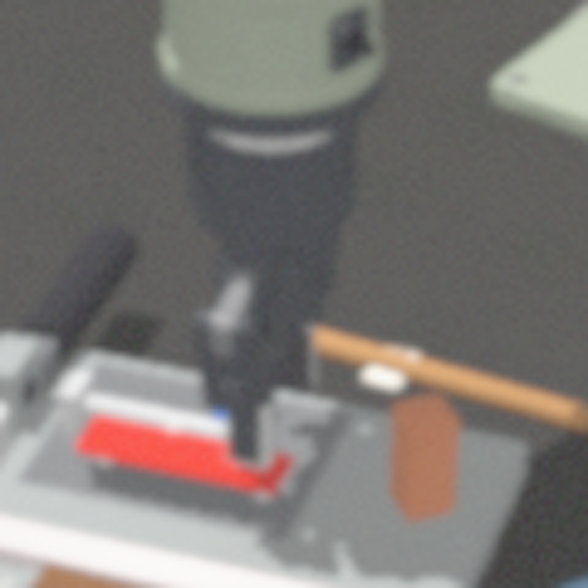

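Contact came at TCP z ≈ 18.5, with 2.3 N at 16.6. That fits the spring starting to give. I'll press about 6.5 mm further.

>>> carry_out(
  targets=[
    [0,0,0,0,0,0.2,5.4],
    [0,0,0,0,0,0.2,5.4],
    [0,0,0,0,0,0.15,5.4],
    [0,0,0,0,0,0,5.4],
  ],
)

```text
time_s: 8.0
eef_pos: [528.8, -1.1, 10.9]
eef_rot: [3.107, 0.464, 0.002]
ft_force: [-1.1, -0.6, 3.7]
gripper_width: 53.8
```

```bash
python3 c.py 2 88 10; python3 pic.py s8
```

```text
t 8.0 tcp [528.8  -1.1  10.9] trim [ 2.3 88.6] x-axis deg 17.0 want 17.02 zaxis [ 1.4e-03 -2.0e-04 -1.0e+00] F [-1.11 -0.63  3.74] w 53.8
turn [ 0.0006 -0.0013 -0.0003]
shift cm [-0.03  0.06  0.09]
```

View pics/s8.png

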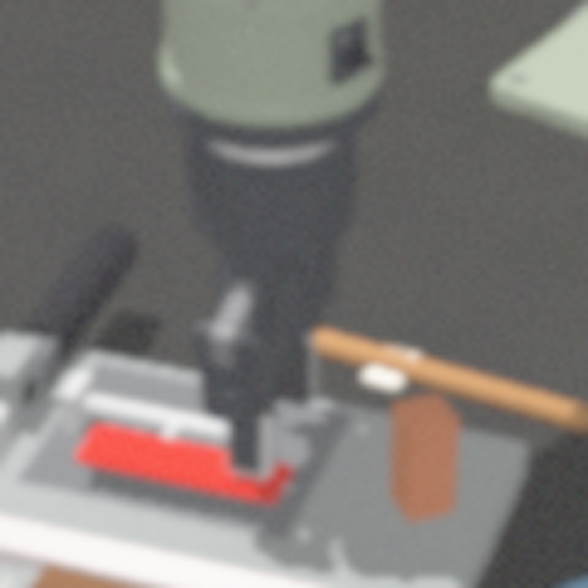

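The bar has dropped about 10 rows (5–6 mm). I'll press 2 mm more for margin, then push along tool +y.

>>> carry_out(
  targets=[
    [0,0,0,0,0,0.2,5.4],
    [0,0,0,0,0,0.02,5.4],
    [0,0,0,0,0,0.02,5.4],
  ],
)

```text
time_s: 8.43
eef_pos: [528.8, -1.1, 8.5]
eef_rot: [3.107, 0.464, 0.002]
ft_force: [-1.7, 0.7, 5.7]
gripper_width: 53.6
```

>>> carry_out(
  targets=[
    [0,0,0,0,0.2,0,5.4],
    [0,0,0,0,0.2,0,5.4],
    [0,0,0,0,0.2,0,5.4],
    [0,0,0,0,0.2,0,5.4],
    [0,0,0,0,0,0,5.4],
  ],
)

```text
time_s: 9.05
eef_pos: [531.6, -8.3, 8.6]
eef_rot: [-3.106, -0.466, -0.004]
ft_force: [-1.3, 0.9, 4.5]
gripper_width: 54.4
```

```bash
python3 c.py 2 80 9; python3 pic.py s9
```

```text
t 9.05 tcp [531.6  -8.3   8.6] trim [ 2.9 80.9] x-axis deg 17.06 want 17.02 zaxis [ 0.0022  0.0012 -1.    ] F [-1.3   0.86  4.53] w 54.4
turn [-0.0005 -0.0025  0.0007]
shift cm [-0.09  0.09 -0.04]
```

View pics/s9.png

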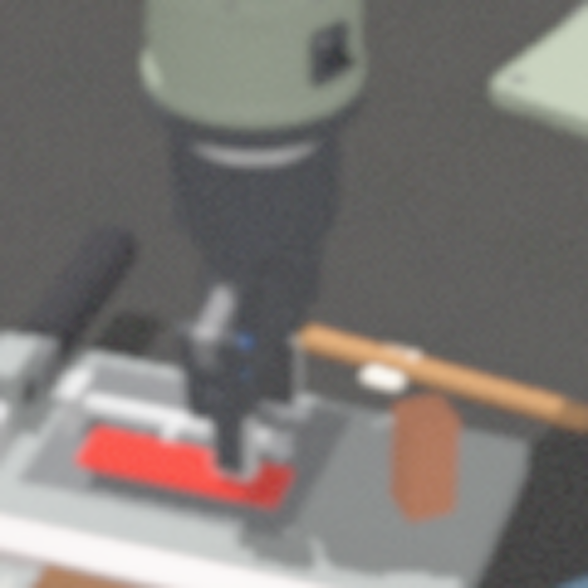

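>>> carry_out(
  targets=[
    [0,-0.002,0,-0.05,0.3,0,5.4],
    [0,0,0,0,0.3,0,5.4],
    [0,0,0,0,0.3,0,5.4],
    [0,0,0,0,0.3,0,5.4],
    [0,0,0,0,0,0,5.4],
  ],
)

```text
time_s: 9.72
eef_pos: [534.7, -20.2, 8.6]
eef_rot: [-3.106, -0.466, -0.0]
ft_force: [-0.3, 2.7, 5.5]
gripper_width: 54.0
```

```bash
python3 c.py 2 60 9; python3 pic.py s10
```

```text
t 9.725 tcp [534.7 -20.2   8.6] trim [ 2.4 68.6] x-axis deg 17.08 want 17.02 zaxis [-1.0e-04  1.3e-03 -1.0e+00] F [-0.3   2.74  5.52] w 54.0
turn [-0.0012 -0.0003  0.001 ]
shift cm [-0.04  0.86 -0.04]
```

View pics/s10.png

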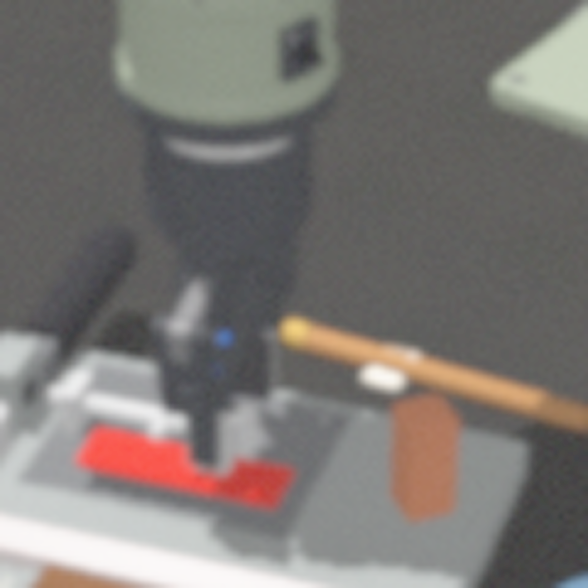

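The bar stays down at 5.5 N, and the sideways force has risen to about 2.7 N, so the bolt is moving. I'll carry on.

>>> carry_out(
  targets=[
    [-0.001,0,0,0,0.3,0,5.4],
    [0,0,0,0,0.3,0,5.4],
    [0,0,0,0,0.3,0,5.4],
    [0,0,0,0,0.3,0,5.4],
    [0,0,0,0,0.3,0,5.4],
    [0,0,0,0,0.2,0,5.4],
    [0,0,0,0,0,0,5.4],
  ],
)

```text
time_s: 10.65
eef_pos: [539.5, -36.1, 8.6]
eef_rot: [-3.104, -0.467, 0.001]
ft_force: [-0.8, 2.9, 6.0]
gripper_width: 53.8
```

```bash
python3 c.py 2 42 9; python3 pic.py s11
```

```text
t 10.65 tcp [539.5 -36.1   8.6] trim [ 2.3 51.9] x-axis deg 17.12 want 17.02 zaxis [-8.0e-04  2.4e-03 -1.0e+00] F [-0.84  2.94  6.01] w 53.8
turn [-0.0025  0.0001  0.0018]
shift cm [-0.04  0.99 -0.04]
```

View pics/s11.png

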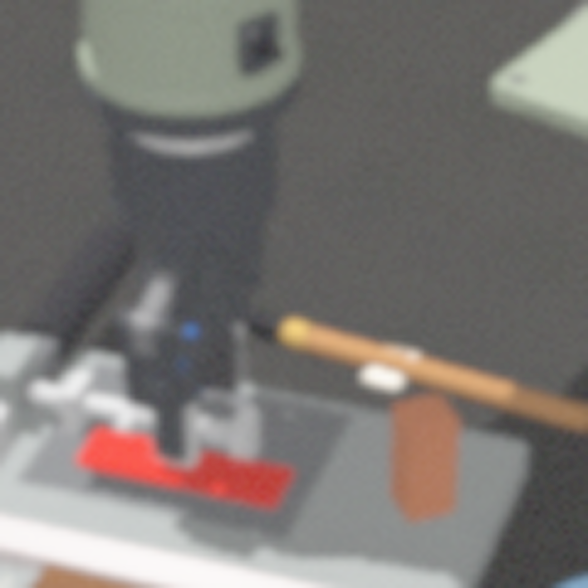

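>>> carry_out(
  targets=[
    [-0.0025,0,0.002,0,0.3,0,5.4],
    [0,0,0,0,0.3,0,5.4],
    [0,0,0,0,0.2,0,5.4],
    [0,0,0,0,0.1,0,5.4],
    [0,0,0,0,0,0,5.4],
  ],
)

```text
time_s: 11.32
eef_pos: [542.0, -44.3, 8.6]
eef_rot: [-3.105, -0.465, 0.001]
ft_force: [-0.7, 3.0, 5.5]
gripper_width: 54.2
```

>>> carry_out(
  targets=[
    [0,0,0,0,0.15,0,5.4],
    [0,0,0,0,0.15,0,5.4],
    [0,0,0,0,0,0,5.4],
  ],
)

```text
time_s: 11.7
eef_pos: [542.8, -47.1, 8.6]
eef_rot: [-3.104, -0.465, 0.001]
ft_force: [-1.1, 2.2, 5.2]
gripper_width: 53.7
```

```bash
python3 c.py 2 39 9; python3 pic.py s12
```

```text
t 11.7 tcp [542.8 -47.1   8.6] trim [ 2.3 40.6] x-axis deg 17.05 want 17.02 zaxis [-0.0012  0.0024 -1.    ] F [-1.09  2.22  5.24] w 53.7
turn [-0.0026  0.0005  0.0005]
shift cm [-0.03  0.16 -0.04]
```

View pics/s12.png

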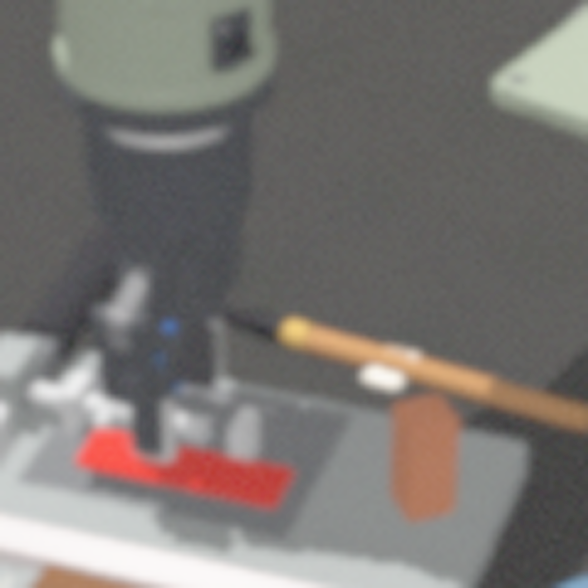

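Still sliding at about 2.5–3 N, with the stop not reached yet. Continuing in small steps.

>>> carry_out(
  targets=[
    [0,0,0,0,0.1,0,5.4],
    [0,0,0,0,0.1,0,5.4],
    [0,0,0,0,0,0,5.4],
  ],
)

```text
time_s: 12.12
eef_pos: [543.3, -48.7, 8.6]
eef_rot: [-3.103, -0.466, 0.002]
ft_force: [-0.7, 2.7, 4.3]
gripper_width: 54.1
```

>>> carry_out(
  targets=[
    [0,0,0,0,0.15,0,5.4],
    [0,0,0,0,0,0,5.4],
  ],
)

```text
time_s: 12.38
eef_pos: [543.7, -49.9, 8.6]
eef_rot: [-3.103, -0.465, 0.002]
ft_force: [-1.0, 4.3, 6.0]
gripper_width: 54.1
```

>>> carry_out(
  targets=[
    [0,0,0,0,0.15,0,5.4],
    [0,0,0,0,0,0,5.4],
  ],
)

```text
time_s: 12.62
eef_pos: [543.6, -49.7, 8.6]
eef_rot: [-3.1, -0.466, 0.003]
ft_force: [0.2, 1.6, 5.6]
gripper_width: 53.6
```

```bash
python3 c.py 2 38 9
```

```text
t 12.625 tcp [543.6 -49.7   8.6] trim [ 2.2 37.8] x-axis deg 17.09 want 17.02 zaxis [-0.0031  0.0063 -1.    ] F [0.19 1.65 5.62] w 53.6
turn [-0.007   0.0011  0.0012]
shift cm [-0.02 -0.02 -0.04]
```

It has stalled at y=37.8, where I expected about 39 for fully home. I'll confirm with a firmer push.

>>> carry_out(
  targets=[
    [0,0,0,0,0.3,0,5.4],
    [0,0,0,0,0.3,0,5.4],
  ],
)

```text
time_s: 12.88
eef_pos: [543.4, -49.6, 8.7]
eef_rot: [-3.092, -0.468, 0.008]
ft_force: [-10.4, 24.3, 14.6]
gripper_width: 54.2
```

>>> carry_out(
  targets=[
    [-0.005,0,0,0,0.5,0,5.4],
    [0,0,0,0,0.5,0,5.4],
  ],
)

```text
time_s: 13.12
eef_pos: [543.2, -49.4, 8.7]
eef_rot: [-3.083, -0.473, 0.014]
ft_force: [-17.3, 36.8, 20.3]
gripper_width: 54.1
```

```bash
python3 c.py 2 38 9; python3 pic.py s13
```

```text
t 13.125 tcp [543.2 -49.4   8.7] trim [ 2.  38.2] x-axis deg 17.46 want 17.02 zaxis [-0.012   0.0212 -0.9997] F [-17.31  36.78  20.29] w 54.1
turn [-0.0238  0.0052  0.0077]
shift cm [ 0.    0.02 -0.03]
```

View pics/s13.png

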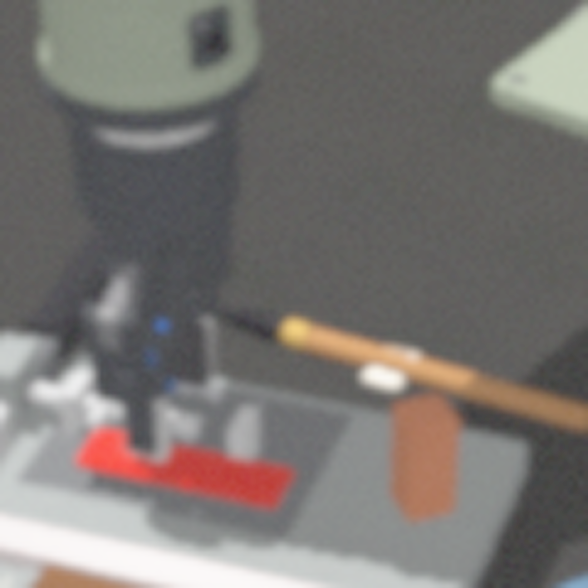

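It meets a hard stop: about 40 N sideways with no movement at y ≈ 38, and the catch still held. Next I'll level the tool and back off 3 mm with the catch still down, then lift straight up.

>>> carry_out(
  targets=[
    [-0.012,0.003,0.004,0,0,0,5.4],
    [-0.012,0.002,0.004,0,-0.15,0,5.4],
    [0,0,0,0,-0.15,0,5.4],
    [0,0,0,0,0,0,5.4],
  ],
)

```text
time_s: 13.68
eef_pos: [542.7, -47.9, 9.0]
eef_rot: [3.106, 0.461, 0.001]
ft_force: [0.2, 0.8, 5.3]
gripper_width: 53.9
```

```bash
python3 c.py 2 41 30
```

```text
t 13.675 tcp [542.7 -47.9   9. ] trim [ 1.9 39.8] x-axis deg 16.88 want 17.02 zaxis [ 5.0e-04 -1.2e-03 -1.0e+00] F [0.23 0.77 5.34] w 53.9
turn [ 0.0013 -0.0002 -0.0024]
shift cm [ 0.01 -0.12 -2.1 ]
```

>>> carry_out(
  targets=[
    [0,0,0,0,-0.1,-0.4,5.4],
    [0,0,0,0,0,-0.8,5.4],
    [0,0,0,0,0,-1.5,5.4],
    [0,0,0,0,0,-2,5.4],
    [0,0,0,0,0,-3,5.4],
    [0,0,0,0,0,-3,5.4],
    [0,0,0,0,0,-3,5.4],
    [0,0,0,0,0,-3,5.4],
    [0,0,0,-2,0,-2,5.4],
    [0,0,0,-3,0,0,5.4],
    [0,0,0,-3,0,0,5.4],
    [0,0,0,-3,0,0,5.4],
    [0,0,0,0,0,0,5.4],
    [0,0,0,0,0,0,5.4],
  ],
)

```text
time_s: 15.42
eef_pos: [430.6, -78.5, 211.8]
eef_rot: [3.106, 0.466, -0.001]
ft_force: [1.0, 0.4, -0.5]
gripper_width: 54.0
```

```bash
python3 c.py 2 41 30; python3 - <<'E'
from h import *
for n,b in(('scene',(190,180,400,340)),('top',(230,100,400,280))):
    im=vision.snapshot(n)[:,:,::-1]; cv2.imwrite(f'pics/{n}9.png',im); x0,y0,x1,y1=b
    cv2.imwrite(f'pics/{n}9z.png',cv2.resize(im[y0:y1,x0:x1],None,fx=3.3,fy=3.3,interpolation=cv2.INTER_CUBIC))
print('tab top home/36/0',proj('scene',[[*toW([-28,65-t]),78] for t in(40,36,0)]).round(1).tolist(),proj('top',[[*toW([-28,65-t]),78] for t in(40,36)]).round(1).tolist())
E
```

```text
t 15.425 tcp [430.6 -78.5 211.8] trim [-114.2   43.3] x-axis deg 17.07 want 17.02 zaxis [-5.e-04 -4.e-04 -1.e+00] F [ 1.04  0.44 -0.52] w 54.0
turn [0.0002 0.0006 0.0009]
shift cm [11.63  0.23 18.17]
tab top home/36/0 [[298.7, 216.1], [300.3, 216.4], [314.7, 219.2]] [[334.6, 233.2], [333.1, 233.7]]
```

View pics/scene9z.png

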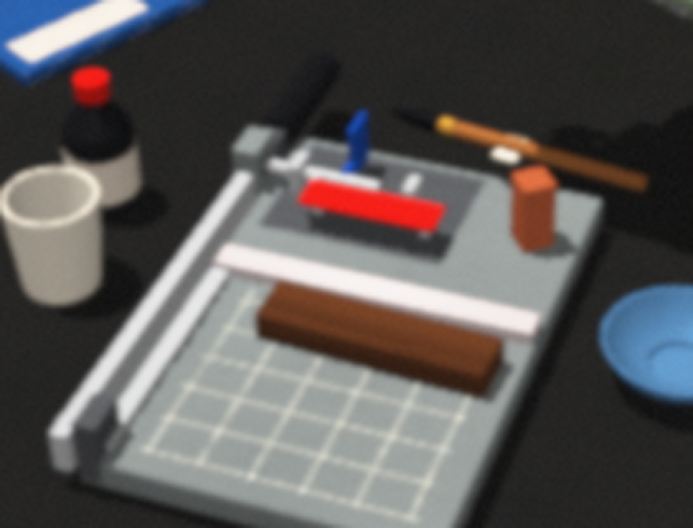

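View pics/top9z.png

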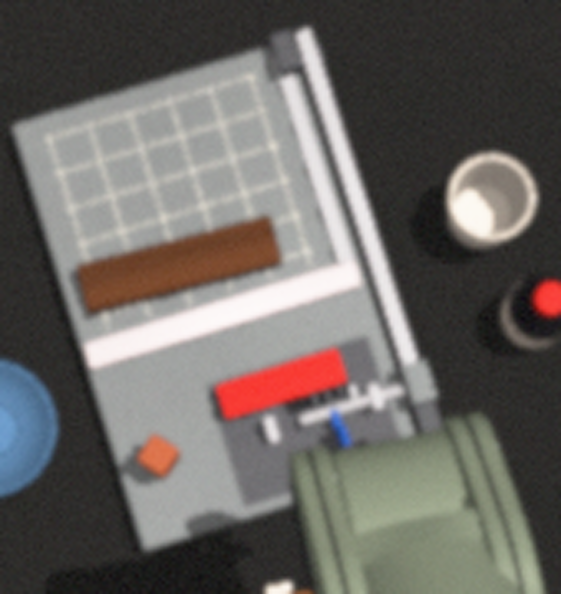

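The tab top is at about (299,214) in the scene view, where fully home predicts (298.7,216). The rod now reaches the eye, and the bystanders look unmoved. I'll check the bar height and bystander shifts in numbers.

```bash
python3 - <<'E'
from h import *
a=cv2.imread('pics/scene0.png');b=cv2.imread('pics/scene9.png')
def cen(im,box,f):
    x0,y0,x1,y1=box;c=im[y0:y1,x0:x1].astype(int);ys,xs=np.nonzero(f(c));return (xs.mean()+x0).round(2),(ys.mean()+y0).round(2),len(xs)
red=lambda c:c[...,2]-np.maximum(c[...,0],c[...,1])>85
blue=lambda c:c[...,0]-c[...,2]>50
for im in(a,b): print('bar',cen(im,(275,225,335,258),red),'tab',cen(im,(285,208,325,236),blue),'seal',cen(im,(340,225,362,260),lambda c:c[...,2]-c[...,0]>60),'ink',cen(im,(205,195,230,212),red))
d0=proj('scene',[[*toW([-28,65-t]),58] for t in(0,4,36,40)]);print('tab pred',d0.round(1).tolist())
E
```

```text
bar (np.float64(302.4), np.float64(241.7), 387) tab (np.float64(312.53), np.float64(225.41), 99) seal (np.float64(351.77), np.float64(239.25), 350) ink (np.float64(217.2), np.float64(205.01), 108)
bar (np.float64(302.58), np.float64(241.69), 389) tab (np.float64(297.59), np.float64(222.83), 104) seal (np.float64(351.57), np.float64(239.62), 338) ink (np.float64(217.2), np.float64(205.06), 109)
tab pred [[314.7, 226.2], [313.1, 225.8], [300.5, 223.3], [298.9, 223.0]]
```

```bash
python3 -c "
from station import robot; print(robot.hand_in())"
```

```text
the job is handed in; nothing more can be done
None
```

The bolt is home in the blade arm, the catch has sprung back up, and the arm is clear; I've handed the job in. One finger held the red catch bar about 9–10 mm down while the other pushed the blue tab to its hard stop. I backed off about 2 mm with the catch still held, then lifted clear. The moves finished at 15.4 s.

**Checks before hand-in:**
- **Bolt:** it met a hard stop with the tool at y ≈ 38 mm, where I expected about 39. It took about 40 N sideways without moving further, so I pushed harder than needed to confirm the stop. The tab moved 14.9 px, about 37.7 mm, which fits a bolt that started roughly 2 mm in. It now sits within about 1.3 px of where fully home should put it.
- **Catch:** the bar is back at its starting height in the picture (row 241.69 against 241.70).
- **Other things:** the seal and ink bottle are within half a pixel of where they started. The blade arm, weight, cup, dish, brush and book look unmoved by eye; I didn't measure those.

**Disagreement:** the fingertips were really about 35–37 mm higher than the reported tool position implied, both in the pictures and at contact. I didn't find the cause, so I set the heights by touch and by picture.

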